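# Fold the louvred shutter shut and bolt it

## Robot

A 6-joint arm with a two-finger parallel gripper is mounted at the origin on the work surface. World frame = base frame: x ahead of the robot, y to its left, z up, the work surface at z = 0. Lengths are in m, angles in rad, forces in N, time in s.
With the tool pointing down it reaches from about 0.325 to 0.875 m from the base axis. Payload 4.4 kg.
Tool frame: the origin (TCP) lies midway between the tips of the shut fingers; the grasp point (between the pads) lies 19 mm behind it; y points along the fingers, z is the direction in which the jaws open and shut, and the axes are right-handed (so a half turn about y gives the same grasp; the last joint's range is limited). The gripper opens to 85 mm and grips with 20 to 120 N. Pads are 22 mm wide; open, the fingers measure 114 mm over their backs; the gripper's body (76 mm by 85 mm) begins 54 mm behind the grasp point. The pads swing forward as they close: fully open they stand 13 mm farther back than shut.
Start: joints at [0.961, 0.207, 1.542, -0, 1.393, -0.15], TCP at [0.255, 0.515, 0.231] pointing down, gripper open.
Joint ranges: [-2.73, 2.73], [-0.86, 2.22], [0.23, 2.46], [-1.11, 4.25], [0.08, 2.63], [-2.82, 2.82]. Speed limits (rad/s): [2.79, 2.79, 3.14, 3.14, 3.14, 3.14].

## Interface

Orientations are given as a unit quaternion [w, x, y, z].
In Python, from rig import * gives the robot as it stands.
- The arm moves only by the tool servo_tool, never from a script. Its argument "motion" is a list of rows, each an object with "translation": the shift along the tool's x, y, z in cm, a list of three; "yaw": the turn about the tool's y in rad. In form: [{"translation": [tx, ty, tz], "yaw": yaw}, ...]. A call has exactly 5 rows; each row is the pose to reach, as a shift and turn from the pose commanded when the call began, along the tool's axes at that moment; what a row does not reach only later rows make up. A row lasts 1/12 s, in which the tool goes at most 41.7 mm and 7.16 degrees, less where a joint would pass 70% of its speed; a pose out of reach is approached as far as the arm can. A call with a gripper value outside its range is refused whole. "gripper" is the finger opening in cm, from 0 to 8.54, set as the call begins (left out, the last holds). The fingers move at their own pace and stop on an object; the grip force is fixed at half the most. Time passes only in rows, so rows that repeat a pose let the fingers close, or fill a call up. It gives the time, the measured TCP pose, the force and the opening at its end, in the units of the state.
- state(): the state, without advancing time (a new reading comes with each control period).
- read_camera(name): name is "side" or "top" or "wrist"; returns the picture (420x560x3 uint8, red, green, blue); there is no depth.
- calibration(name): a dict with "K" (3x3 intrinsics, pixels), "k1" (the pictures are not rectified: a ray, as slopes to the right and down, at radius r is drawn at 1 + k1 r^2 times it, then the intrinsics apply), "R" (3x3) and "t" (3): a world point X has camera coordinates R X + t. Camera axes: x right, y down, z forward; pixel columns grow to the right and rows downward; lengths in m; the calibration is good to about 2 mm. A picture is of the moment at which its call begins: read the wrist's pose just before it. calibration takes no time and is no camera call; for the wrist camera it gives the pose at the moment of the call.
- close_job(): hands the job in, once; it reports no verdict.
The state is a dict: "t": time; "qpos": joint angles; "qvel": joint speeds; "joint_efforts": joint torques, N m; "ee_pos": TCP position; "eef_rot": TCP orientation; "force": force on the tool from outside, world axes, zero at the start; "torque": the same for the moment, N m; "gripper_width": finger opening in m.
Only numpy, scipy, OpenCV 4.12 (cv2) and the standard library are available. Lean on these libraries where they do the work, as an engineer would, in place of code of your own. Each camera call takes 0.05 s, during which the arm holds its last target. There are 200 camera calls.

## Task

Close up the little louvred shutter on the bench: with the fingertips, push the left leaf down fully home in its frame first, then the right leaf with the cover strip, so that both lie flush, and then push the red knob to slide the bolt all the way across into its keeper. Do it by gentle pushing alone, gripping nothing; never swing a leaf wider open or shoot the bolt before both leaves are down, and leave everything else on the bench where it is.

Things in the scene. Friction and masses are not known exactly. Their poses are not given: they have to be found in the camera images.
- frame: Dark wooden window frame lying flat, screwed to the bench: 356 mm along its x, 420 mm along its y, 45 mm high, rails and stiles 45 mm wide. Origin: centre of its underside. Its x points away from the robot (within 0.3 rad), y to the robot's left, z up. Two pine louvred leaves close into it flush with its top, each 258 mm along x, 162 mm wide from hinge to free edge, 22 mm thick.
- left_leaf_hinge (a point): Middle of the left leaf's hinge line, which runs along frame x at frame y = +165 mm, z = 45 mm (level with the leaf's outer face). Hinges are stiff: a leaf stays at any angle and takes 2 to 5 N to push. An open leaf leans inward over the opening; push it shut from its outer (upper) face, on the side of its own stile, until it meets its firm stop.
- right_leaf_hinge (a point): Middle of the right leaf's hinge line, along frame x at frame y = -165 mm, z = 45 mm; stiff in the same way. Shut, the free edges of the two leaves nearly meet at frame y = 0.
- left_leaf (a joint): Angle of the left leaf (the robot's left, frame +y): 0 shut and flush, growing as its free edge swings up and outward, 1.57 upright; starts at 0.85 to 1.35, stop at 1.75. A brass keeper staple, 16 mm high, stands on its face at frame x = -75 mm, 18 mm from its free edge.
- right_leaf (a joint): Angle of the right leaf (frame -y), counted the same way: 0 shut, starts at 0.85 to 1.35, stop at 1.75. It carries the bolt, and along its free edge a darker cover strip 22 mm wide and 4 mm high that laps about 10 mm over the left leaf, so it is shut second.
- left_leaf_edge (a point): Middle of the left leaf's free edge, on its outer (upper) face; it swings with the leaf. The point's x runs along the edge, z is the outward normal of the face.
- right_leaf_edge (a point): Middle of the right leaf's free edge, on its outer (upper) face; it swings with the leaf. The point's x runs along the edge, z is the outward normal of the face.
- bolt (a joint): Travel of the bolt on the right leaf, in m: 0 drawn back, 0.040 fully home in the keeper (firm stop); starts at 0 to 0.010. It slides towards frame +y when the leaf is shut, needs about 2 to 3 N and stays where it is left.
- bolt_knob (a point): Top of the bolt's red knob (a 12 mm post with a 17 mm ball head), which stands square off the right leaf's outer face; this point is 48.5 mm above that face, on the post's axis, at frame x = -75 mm. The steel bolt rod (9 mm thick, 90 mm long) and its dark guides lie along y under the knob and reach at most 16 mm above the face.
- sanding_block: Cork sanding block, 42 x 85 x 24 mm, loose on the frame's far rail. Bystander; origin under its centre.
- brush: Paint brush lying on the bench left of the frame. Bystander.
- scraper: Orange-handled flat scraper, 240 mm long, lying on the bench right of the frame. Bystander.
- hammer: Hammer lying on the bench at the right. Bystander.
- paint_tin: Green paint tin with a white label, 100 mm across, 120 mm high, standing at the left. Bystander; origin under its centre.
- jar: Amber glass jar, 70 mm across, 100 mm high, standing at the left. Bystander; origin under its centre.
- glue_bottle: White glue bottle with a red cap, 60 mm across, 170 mm high, standing at the left. Bystander; origin under its centre.

How it is judged:
On the way, in this order (a step that is already met when the one before it is completed fails the run):
1. the left leaf is fully home (value of joint left_leaf below 0.05 rad), for 0.2 s.
2. then the right leaf is fully home (value of joint each of left_leaf, right_leaf below 0.05 rad), for 0.2 s.
3. then the bolt is across in its keeper (all of step 2 and value of joint bolt above 0.034 m), for 0.2 s.
At the end, for the whole second after the job is handed in: Both leaves shut to within 0.05 rad of flush (8 mm at the free edge), the bolt at least 34 mm of its 40 mm across, and the bystanders at rest (all of step 3 and linear speed of each of sanding_block, brush, scraper, hammer, paint_tin, jar, glue_bottle below 0.02 m/s); the robot touches nothing.
It fails at once if the right leaf is shut before the left one is down (value of joint right_leaf below 0.1 rad and value of joint left_leaf above 0.06 rad).
It fails at once if the bolt is shot while a leaf is still up (value of joint bolt above 0.02 m and value of joint any of left_leaf, right_leaf above 0.08 rad).
It fails at once if a leaf is swung wider open instead of shut (value of joint any of left_leaf, right_leaf above 1.5 rad).
It fails at once if the knob is squeezed or forced (over 35 N) instead of pushed (contact force between the fingers and bolt above 35 N).
It fails at once if a bystander is lifted, carried or shoved (more than 20 mm) (distance of any of sanding_block, brush, scraper, hammer, paint_tin, jar, glue_bottle from where it was at the start of the episode above 0.02 m).
It also fails if it takes over 64 s, if anything falls off the work surface, if the arm or the gripper's body presses on something with over 40 N, if the wrist force passes 120 N, or if a joint passes its speed limit or range.

## Working session

There is one attempt and no reset: what is moved stays moved. The work goes in short steps, Python scripts to look and compute and a tool call to move; the robot and the scene stay as the last step left them, time stands still between calls to the robot, and variables do not carry over. Pictures are saved under pics/ and viewed, about 8 in all and at most 12, crops included, and the job is handed in when it is done.

Besides the shell and the picture viewer there is one more tool, called after ">>>" as name(argument=value, ...), one argument or row to a line, values as JSON. servo_tool: Moves the arm, as the interface text tells. Its arguments: {"type":"object","properties":{"motion":{"type":"array"},"gripper":{"type":"number"}},"required":["motion"]}

```bash
mkdir -p pics; python3 - <<'E'
from rig import *
import cv2
print(state())
for n in ("side","top"):
    im=read_camera(n); cv2.imwrite(f"pics/{n}0.png",im[:,:,::-1]); c=calibration(n); print(n,c)
E
```

```text
{'t': 0.0, 'qpos': array([ 9.60481084e-01,  2.07440163e-01,  1.54300104e+00,  2.54621135e-06,
        1.39348501e+00, -1.50483727e-01]), 'qvel': array([ 1.14084517e-03, -6.73905345e-04,  2.74001703e-05,  7.40639014e-04,
        1.50774154e-04,  2.36396996e-03]), 'joint_efforts': array([-6.29145734e-05, -3.83023524e+01, -2.91599840e+01, -6.01870033e-05,
        1.05828181e-02,  2.86789736e-05]), 'ee_pos': array([0.25473547, 0.51463081, 0.23009198]), 'eef_rot': array([-0.68773345,  0.68926491, -0.16145365,  0.16083935]), 'force': array([-0.59572961,  0.02357543, -0.55460383]), 'torque': array([-0.01068537, -0.00130276,  0.00109193]), 'gripper_width': 0.085510710732847}
side {'K': array([[471.11661355,   0.        , 273.48617836],
       [  0.        , 471.11661355, 202.97052765],
       [  0.        ,   0.        ,   1.        ]]), 'k1': -0.1541495404063623, 'R': array([[ 0.99714129, -0.07505677,  0.00870209],
       [-0.05182818, -0.76321796, -0.64405915],
       [ 0.05498259,  0.64176696, -0.7649262 ]]), 't': array([-0.56404935,  0.08789231,  1.41875113])}
top {'K': array([[493.73166916,   0.        , 275.84175294],
       [  0.        , 493.73166916, 198.8620001 ],
       [  0.        ,   0.        ,   1.        ]]), 'k1': -0.16630033844229655, 'R': array([[-0.02254852, -0.99972185, -0.00691322],
       [-0.98824096,  0.02333454, -0.15111355],
       [ 0.15123283,  0.00342454, -0.98849224]]), 't': array([0.03048999, 0.58655822, 1.47825284])}
```

View pics/top0.png

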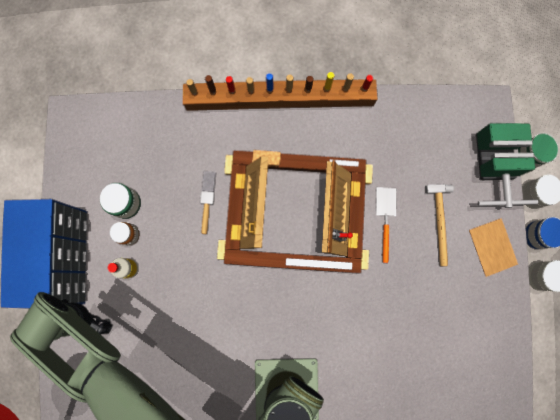

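View pics/side0.png

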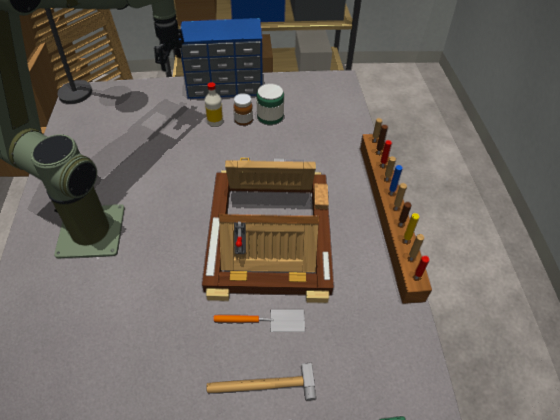

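The top view shows the frame corners near (233,152), (366,159), (361,272) and (225,264). The leaves stand steeply, with the knob near (345,237). I'll enlarge it.

```bash
python3 - <<'E'
import cv2
a=cv2.imread("pics/top0.png")[140:285,205:385]; cv2.imwrite("pics/topc.png",cv2.resize(a,None,fx=4,fy=4,interpolation=cv2.INTER_CUBIC))
a=cv2.imread("pics/side0.png")[150:305,195:345]; cv2.imwrite("pics/sidec.png",cv2.resize(a,None,fx=3.8,fy=3.8,interpolation=cv2.INTER_CUBIC))
E
```

```text
(no output)
```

View pics/topc.png

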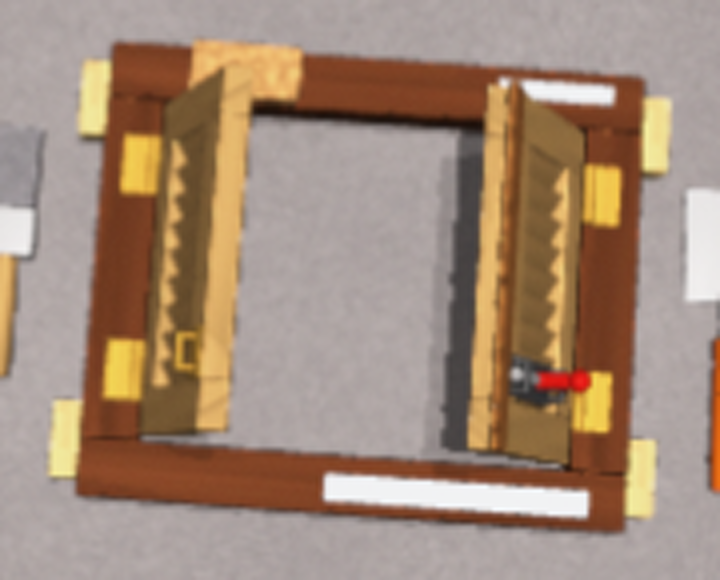

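View pics/sidec.png

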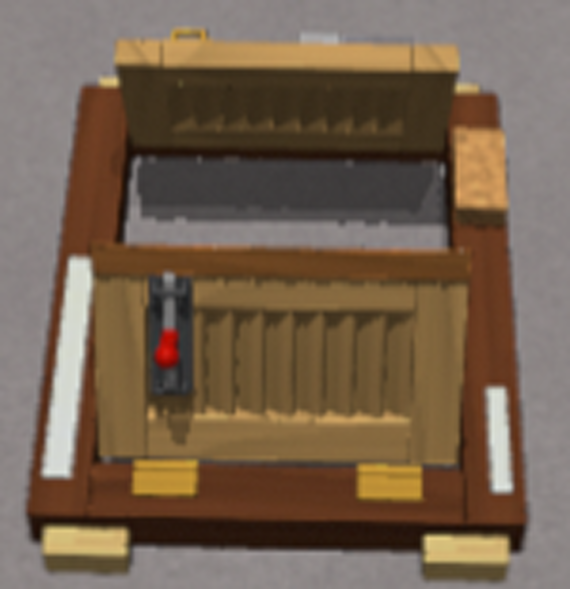

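The crops give me frame, leaf edge and knob pixels. I'll fit the frame pose and the leaf angles.

```bash
cat > h.py <<'E'
import numpy as np
from rig import *
from scipy.optimize import least_squares
from scipy.spatial.transform import Rotation as Ro
def proj(n,X):
    c=calibration(n); p=np.asarray(X)@np.array(c["R"]).T+c["t"]; s=p[:,:2]/p[:,2:]
    s=s*(1+c["k1"]*(s**2).sum(1,keepdims=True)); K=c["K"]; return s@np.array(K)[:2,:2].T+np.array(K)[:2,2]
def F(f,P): # frame->world, f=x,y,yaw
    c,s=np.cos(f[2]),np.sin(f[2]); P=np.atleast_2d(P); return np.c_[f[0]+c*P[:,0]-s*P[:,1],f[1]+s*P[:,0]+c*P[:,1],P[:,2]]
def leaf(sd,th,x,r,h=0): # sd +1 left; r from hinge, h above face
    return [x,sd*(.165-r*np.cos(th)+h*np.sin(th)),.045+r*np.sin(th)+h*np.cos(th)]
E
python3 - <<'E'
from h import *
T=lambda *p:np.array(p)/4+[205,140]-.4
S=lambda *p:np.array(p)/3.8+[195,150]-.4
def model(v):
    f=v[:3];a,b,q=v[3:6]
    C=[[.178,.21,.045],[.178,-.21,.045],[-.178,-.21,.045],[-.178,.21,.045]]
    L=[leaf(1,a,.129,.162),leaf(1,a,-.129,.162)]; L2=[leaf(1,a,.129,.162,-.022),leaf(1,a,-.129,.162,-.022)]
    k=[leaf(-1,b,-.075,q,.041)]
    R2=[leaf(-1,b,.129,.162,-.022),leaf(-1,b,-.129,.162,-.022)]
    return [("top",C+L+L2+k+R2),("side",C+L+L2+k)]
obs=[T([115,44],[643,78],[622,530],[78,493],[222,68],[197,430],[254,68],[228,430],[581,381],[490,85],[468,447]),
S([497,93],[524,515],[32,515],[82,88],[458,45],[118,42],[455,70],[120,66],[167,350])]
r=lambda v:np.concatenate([(proj(n,F(v[:3],P))-o).ravel() for (n,P),o in zip(model(v),obs)])
s=least_squares(r,[.57,0,0,1.2,1.2,.11],loss="soft_l1"); print(s.x.round(4)); print(r(s.x).reshape(-1,2).round(1))
E
```

```text
[ 0.5501 -0.0426 -0.089   1.2327  1.1379  0.1178]
[[-1.2 -0.7]
 [ 0.2 -0.6]
 [ 0.7  0.6]
 [-1.2  0.9]
 [ 0.4 -1.2]
 [-0.   0.1]
 [-0.2 -0.2]
 [-0.1  0.7]
 [-0.3 -0.3]
 [-0.3  0. ]
 [ 0.5  0.5]
 [ 0.3 -0.4]
 [ 1.9  2.4]
 [-1.5  0.1]
 [-0.4 -0.8]
 [ 0.4  0. ]
 [-0.5 -0.6]
 [ 1.3  0.4]
 [-1.4  0. ]
 [ 0.3  0.1]]
```

```bash
cat >> h.py <<'E'
f=[.5501,-.0426,-.089]
def tool():
    s=state(); q=np.array(s["eef_rot"]); return s, Ro.from_quat(np.r_[q[1:],q[0]]).as_matrix()
def go(P): # frame target -> shift in tool axes, cm
    s,R=tool(); w=F(f,P)[0]; return (100*R.T@(w-s["ee_pos"])).round(1)
def infr():
    s=state(); d=s["ee_pos"]-[f[0],f[1],0]; c,n=np.cos(f[2]),np.sin(f[2]); return np.round([c*d[0]+n*d[1],-n*d[0]+c*d[1],d[2]],4), s["force"].round(1), s["t"]
E
python3 - <<'E'
from h import *
s,R=tool(); print(R.round(3)); 
for a in (R[:,0],R[:,2]): print("tool axis angle rel frame x",np.arctan2(a[1],a[0])-f[2])
print(infr(), go([.03,.2,.25]), go([.03,.2,.20]))
E
```

```text
[[ 0.896 -0.001  0.444]
 [-0.444 -0.002  0.896]
 [-0.    -1.    -0.002]]
tool axis angle rel frame x -0.37082666795729957
tool axis angle rel frame x 1.199970261936097
(array([-0.3437,  0.5289,  0.2302]), array([ 0. , -0.1, -0.2]), 0.1) [ 46.7  -2.  -17.1] [ 46.7   3.  -17.1]
```

>>> servo_tool(
  motion=[
    {"translation": [2,-3,-0.7],"yaw": -0.1},
    {"translation": [5.5,-4,-2],"yaw": -0.2},
    {"translation": [9.2,-4,-3.4],"yaw": -0.3},
    {"translation": [13,-4,-4.8],"yaw": -0.371},
    {"translation": [16.7,-4,-6.1],"yaw": -0.371},
  ],
  gripper=0,
)

```text
t: 0.52
ee_pos: [0.3784, 0.3851, 0.2713]
eef_rot: [-0.706, 0.707, -0.03, 0.03]
force: [0.1, -0.3, -0.5]
gripper_width: 0.026
```

```bash
python3 - <<'E'
from h import *
print(infr(), go([.03,.2,.27]), tool()[1].round(3),state()["gripper_width"])
E
```

```text
(array([-0.209 ,  0.4107,  0.2713]), array([ 0.1, -0.3, -0.5]), 0.5167) [ 23.8   0.1 -21.2] [[ 0.996  0.     0.085]
 [-0.085 -0.     0.996]
 [ 0.    -1.    -0.   ]] 0.025963129475132705
```

>>> servo_tool(
  motion=[
    {"translation": [2.8,0,-2.5],"yaw": 0},
    {"translation": [5.6,0,-5],"yaw": 0},
    {"translation": [8.4,0,-7.5],"yaw": 0},
    {"translation": [11.2,0,-10],"yaw": 0},
    {"translation": [14,0,-12.5],"yaw": 0},
  ],
)

```text
t: 0.93
ee_pos: [0.5068, 0.2479, 0.2708]
eef_rot: [-0.706, 0.706, -0.032, 0.031]
force: [-0.0, 1.1, -0.1]
gripper_width: -0.0002
```

>>> servo_tool(
  motion=[
    {"translation": [2.5,0,-2.2],"yaw": 0},
    {"translation": [5,0,-4.4],"yaw": 0},
    {"translation": [7.5,0,-6.6],"yaw": 0},
    {"translation": [9,0,-8.0],"yaw": 0},
    {"translation": [9,0,-8.0],"yaw": 0},
  ],
)

```text
t: 1.35
ee_pos: [0.5909, 0.158, 0.2702]
eef_rot: [-0.706, 0.707, -0.033, 0.033]
force: [-0.0, 0.1, 0.4]
gripper_width: 0.0001
```

```bash
python3 - <<'E'
from h import *
print(infr(), tool()[1].round(3),state()["gripper_width"])
for th in np.linspace(1.23,0,8): p=np.array(leaf(1,th,.03,.135))+[0,.0145,0]; print(round(th,2),p.round(3),go(p))
E
```

```text
(array([0.0228, 0.2034, 0.2702]), array([-0. ,  0.1,  0.4]), 1.35) [[ 0.996 -0.     0.094]
 [-0.094 -0.002  0.996]
 [-0.    -1.    -0.002]] 0.0001296277299328403
1.23 [0.03  0.134 0.172] [ 0.8  9.8 -6.9]
1.05 [0.03  0.113 0.162] [ 0.8 10.8 -9. ]
0.88 [0.03  0.093 0.149] [  0.8  12.1 -11. ]
0.7 [0.03  0.076 0.132] [  0.8  13.8 -12.7]
0.53 [0.03  0.063 0.113] [  0.8  15.8 -14. ]
0.35 [0.03  0.053 0.091] [  0.8  17.9 -15. ]
0.18 [0.03  0.047 0.069] [  0.8  20.2 -15.6]
0.0 [0.03  0.044 0.045] [  0.8  22.5 -15.8]
```

>>> servo_tool(
  motion=[
    {"translation": [0.2,3,-0.5],"yaw": 0},
    {"translation": [0.5,6,-1.5],"yaw": 0},
    {"translation": [0.8,9,-3],"yaw": 0},
    {"translation": [0.8,9.8,-4.5],"yaw": 0},
    {"translation": [0.8,9.8,-5.8],"yaw": 0},
  ],
)

```text
t: 1.77
ee_pos: [0.588, 0.1029, 0.1693]
eef_rot: [-0.706, 0.707, -0.034, 0.028]
force: [-0.2, 1.4, 0.9]
gripper_width: 0.0001
```

>>> servo_tool(
  motion=[
    {"translation": [0,0,-0.6],"yaw": 0},
    {"translation": [0,0.2,-1.3],"yaw": 0},
    {"translation": [0,0.5,-2],"yaw": 0},
    {"translation": [0,0.8,-2.7],"yaw": 0},
    {"translation": [0,1.2,-3.3],"yaw": 0},
  ],
)

```text
t: 2.18
ee_pos: [0.59, 0.0704, 0.1633]
eef_rot: [0.707, -0.706, 0.03, -0.033]
force: [0.6, 1.0, 2.7]
gripper_width: -0.0001
```

```bash
python3 - <<'E'
from h import *
import cv2
print(infr()); 
a=read_camera("top")[120:290,190:400]; b=read_camera("side")[130:310,170:360]
z=lambda i:cv2.resize(i,(400,400*i.shape[0]//i.shape[1]),interpolation=cv2.INTER_CUBIC)
a,b=z(a),z(b);n=min(len(a),len(b));cv2.imwrite("pics/p5.png",np.hstack([a[:n],b[:n]])[:,:,::-1])
E
```

```text
(array([0.0297, 0.1161, 0.1633]), array([0.6, 1. , 2.7]), 2.1833)
```

View pics/p5.png

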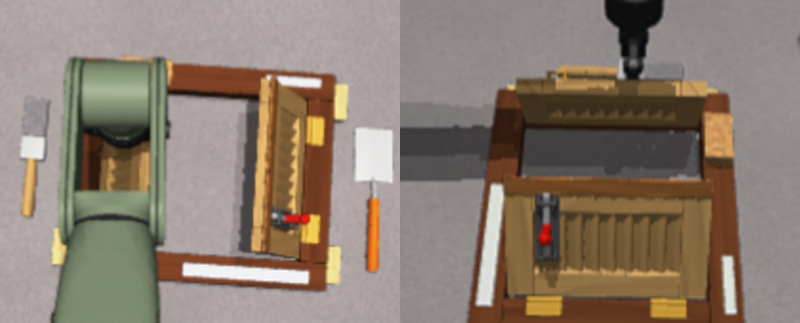

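The finger at (632,65) is on the leaf's outer face and has started to push it shut, with about 3 N of force. I'll continue along the arc.

>>> servo_tool(
  motion=[
    {"translation": [0,0.5,-0.9],"yaw": 0},
    {"translation": [0,1.0,-1.7],"yaw": 0},
    {"translation": [0,1.6,-2.5],"yaw": 0},
    {"translation": [0,2.3,-3.3],"yaw": 0},
    {"translation": [0,3.1,-4.0],"yaw": 0},
  ],
)

```text
t: 2.7
ee_pos: [0.585, 0.0296, 0.1296]
eef_rot: [-0.706, 0.707, -0.031, 0.032]
force: [0.7, 1.5, 1.4]
gripper_width: 0.0003
```

>>> servo_tool(
  motion=[
    {"translation": [0,0.9,-0.7],"yaw": 0},
    {"translation": [0,1.9,-1.3],"yaw": 0},
    {"translation": [0,3.0,-1.8],"yaw": 0},
    {"translation": [0,4.1,-2.3],"yaw": 0},
    {"translation": [0,5.1,-2.6],"yaw": 0},
  ],
)

```text
t: 3.12
ee_pos: [0.5823, 0.0041, 0.0777]
eef_rot: [-0.706, 0.706, -0.032, 0.031]
force: [-0.6, 0.1, 2.5]
gripper_width: -0.0001
```

```bash
python3 - <<'E'
from h import *
print(infr())
E
```

```text
(array([0.0279, 0.0493, 0.0777]), array([-0.6,  0.1,  2.5]), 3.1167)
```

>>> servo_tool(
  motion=[
    {"translation": [0,0.7,-0.1],"yaw": 0},
    {"translation": [0,1.4,-0.2],"yaw": 0},
    {"translation": [0,2.0,-0.3],"yaw": 0},
    {"translation": [0,2.5,-0.4],"yaw": 0},
    {"translation": [0,2.9,-0.5],"yaw": 0},
  ],
)

```text
t: 3.53
ee_pos: [0.582, 0.0004, 0.0495]
eef_rot: [0.707, -0.706, 0.032, -0.031]
force: [-0.7, 1.9, 0.8]
gripper_width: 0.0
```

>>> servo_tool(
  motion=[
    {"translation": [0,0.1,0],"yaw": 0},
    {"translation": [0,0.2,0],"yaw": 0},
    {"translation": [0,0.3,0],"yaw": 0},
    {"translation": [0,0.4,0],"yaw": 0},
    {"translation": [0,0.4,0],"yaw": 0},
  ],
)

```text
t: 3.95
ee_pos: [0.5825, -0.0001, 0.0464]
eef_rot: [-0.706, 0.706, -0.031, 0.032]
force: [-0.4, 0.2, -0.3]
gripper_width: 0.0
```

>>> servo_tool(
  motion=[
    {"translation": [0,0.1,0],"yaw": 0},
    {"translation": [0,0.2,0],"yaw": 0},
    {"translation": [0,0.2,0],"yaw": 0},
    {"translation": [0,0.3,0],"yaw": 0},
    {"translation": [0,0.3,0],"yaw": 0},
  ],
)

```text
t: 4.37
ee_pos: [0.5827, -0.0002, 0.045]
eef_rot: [-0.706, 0.706, -0.031, 0.031]
force: [-3.7, 0.1, 11.2]
gripper_width: -0.0001
```

The left leaf is on its stop: z = 45 mm and the force has jumped to 11 N. Next I lift clear and cross over to the right side.

>>> servo_tool(
  motion=[
    {"translation": [0,-2,0],"yaw": 0},
    {"translation": [0,-6,0],"yaw": 0},
    {"translation": [0,-10,0],"yaw": 0},
    {"translation": [0,-14,0],"yaw": 0},
    {"translation": [0,-18,0],"yaw": 0},
  ],
)

```text
t: 4.78
ee_pos: [0.5819, -0.0002, 0.2248]
eef_rot: [-0.706, 0.706, -0.031, 0.031]
force: [1.1, -0.1, -0.1]
gripper_width: 0.0
```

>>> servo_tool(
  motion=[
    {"translation": [0,-3,0],"yaw": 0},
    {"translation": [0,-5,-2],"yaw": 0},
    {"translation": [0,-5,-6],"yaw": 0},
    {"translation": [0,-5,-10],"yaw": 0},
    {"translation": [0,-5,-14],"yaw": 0},
  ],
)

```text
t: 5.2
ee_pos: [0.57, -0.1407, 0.2742]
eef_rot: [-0.706, 0.707, -0.03, 0.032]
force: [1.2, 0.4, -1.0]
gripper_width: -0.0001
```

>>> servo_tool(
  motion=[
    {"translation": [0,0,-4],"yaw": 0},
    {"translation": [0,0,-8],"yaw": 0},
    {"translation": [0,0,-10.5],"yaw": 0},
    {"translation": [0,0,-10.5],"yaw": 0},
    {"translation": [0,0,-10.5],"yaw": 0},
  ],
)

```text
t: 5.62
ee_pos: [0.5601, -0.2456, 0.2728]
eef_rot: [0.707, -0.706, 0.033, -0.032]
force: [-0.6, -0.6, -0.2]
gripper_width: 0.0001
```

```bash
python3 - <<'E'
from h import *
import cv2
print(infr(), tool()[1].round(3))
for th in np.linspace(1.14,0,8): p=np.array(leaf(-1,th,.03,.14))+[0,-.0145,0]; print(round(th,2),p.round(3),go(p))
a=read_camera("top")[120:290,190:400]; b=read_camera("side")[130:310,170:360]
z=lambda i:cv2.resize(i,(400,400*i.shape[0]//i.shape[1]),interpolation=cv2.INTER_CUBIC)
a,b=z(a),z(b);n=min(len(a),len(b));cv2.imwrite("pics/p6.png",np.hstack([a[:n],b[:n]])[:,:,::-1])
E
```

```text
(array([ 0.028 , -0.2013,  0.2728]), array([-0.6, -0.6, -0.2]), 5.6167) [[ 0.996 -0.     0.092]
 [-0.092  0.001  0.996]
 [-0.    -1.     0.001]]
1.14 [ 0.03  -0.121  0.172] [ 0.2 10.1  8. ]
0.98 [ 0.03  -0.101  0.161] [ 0.2 11.2 10. ]
0.81 [ 0.03  -0.083  0.147] [ 0.2 12.6 11.8]
0.65 [ 0.03  -0.068  0.13 ] [ 0.2 14.3 13.3]
0.49 [ 0.03  -0.056  0.111] [ 0.2 16.2 14.5]
0.33 [ 0.03  -0.047  0.09 ] [ 0.2 18.3 15.4]
0.16 [ 0.03  -0.041  0.068] [ 0.2 20.5 16. ]
0.0 [ 0.03  -0.039  0.045] [ 0.2 22.8 16.2]
```

View pics/p6.png

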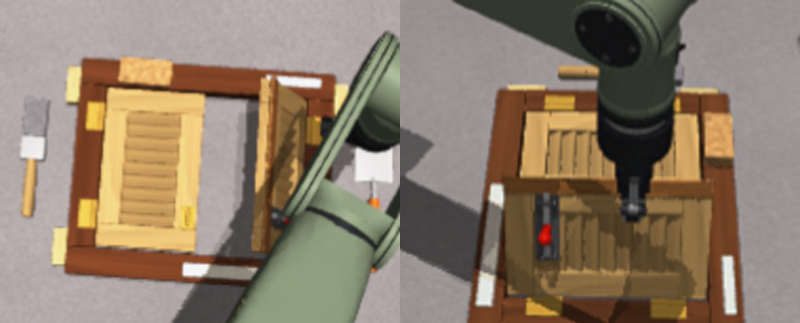

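The left leaf now lies flush and the right leaf is still at its starting angle. Now I push the right one.

>>> servo_tool(
  motion=[
    {"translation": [0,3,0.5],"yaw": 0},
    {"translation": [0,6.5,1.5],"yaw": 0},
    {"translation": [0,9.5,3],"yaw": 0},
    {"translation": [0,10.1,4.8],"yaw": 0},
    {"translation": [0,10.1,6.5],"yaw": 0},
  ],
)

```text
t: 6.13
ee_pos: [0.5638, -0.1755, 0.1679]
eef_rot: [0.708, -0.705, 0.033, -0.028]
force: [-0.0, -0.1, 0.4]
gripper_width: -0.0001
```

>>> servo_tool(
  motion=[
    {"translation": [0,0,0.7],"yaw": 0},
    {"translation": [0,0.1,1.4],"yaw": 0},
    {"translation": [0,0.4,2.1],"yaw": 0},
    {"translation": [0,0.8,2.8],"yaw": 0},
    {"translation": [0,1.2,3.4],"yaw": 0},
  ],
)

```text
t: 6.55
ee_pos: [0.5703, -0.1457, 0.1613]
eef_rot: [-0.706, 0.707, -0.03, 0.032]
force: [0.4, -1.0, 2.4]
gripper_width: -0.0003
```

>>> servo_tool(
  motion=[
    {"translation": [0,0.5,0.7],"yaw": 0},
    {"translation": [0,1.1,1.4],"yaw": 0},
    {"translation": [0,1.7,2.0],"yaw": 0},
    {"translation": [0,2.4,2.7],"yaw": 0},
    {"translation": [0,3.1,3.3],"yaw": 0},
  ],
)

```text
t: 6.97
ee_pos: [0.5724, -0.112, 0.1285]
eef_rot: [0.706, -0.706, 0.031, -0.031]
force: [0.4, -0.5, 0.7]
gripper_width: 0.0003
```

```bash
python3 - <<'E'
from h import *
print(infr())
E
```

```text
(array([ 0.0283, -0.0672,  0.1285]), array([ 0.4, -0.5,  0.7]), 6.9667)
```

>>> servo_tool(
  motion=[
    {"translation": [0,0.9,0.6],"yaw": 0},
    {"translation": [0,1.9,1.2],"yaw": 0},
    {"translation": [0,2.9,1.6],"yaw": 0},
    {"translation": [0,3.9,2.0],"yaw": 0},
    {"translation": [0,4.9,2.3],"yaw": 0},
  ],
)

```text
t: 7.38
ee_pos: [0.5739, -0.089, 0.0788]
eef_rot: [0.707, -0.706, 0.032, -0.031]
force: [-0.3, -0.4, 1.3]
gripper_width: -0.0001
```

>>> servo_tool(
  motion=[
    {"translation": [0,0.7,0.1],"yaw": 0},
    {"translation": [0,1.4,0.2],"yaw": 0},
    {"translation": [0,2.0,0.3],"yaw": 0},
    {"translation": [0,2.5,0.4],"yaw": 0},
    {"translation": [0,2.9,0.4],"yaw": 0},
  ],
)

```text
t: 7.8
ee_pos: [0.5744, -0.0859, 0.0506]
eef_rot: [0.706, -0.706, 0.032, -0.031]
force: [0.0, 0.9, 0.6]
gripper_width: 0.0001
```

```bash
python3 - <<'E'
from h import *
print(infr())
E
```

```text
(array([ 0.028 , -0.0409,  0.0506]), array([0. , 0.9, 0.6]), 7.8)
```

>>> servo_tool(
  motion=[
    {"translation": [0,0.2,0],"yaw": 0},
    {"translation": [0,0.3,0],"yaw": 0},
    {"translation": [0,0.4,0],"yaw": 0},
    {"translation": [0,0.5,0],"yaw": 0},
    {"translation": [0,0.5,0],"yaw": 0},
  ],
)

```text
t: 8.22
ee_pos: [0.5749, -0.086, 0.0464]
eef_rot: [-0.706, 0.707, -0.031, 0.032]
force: [-0.8, -0.4, -0.6]
gripper_width: 0.0003
```

>>> servo_tool(
  motion=[
    {"translation": [0,0.1,0],"yaw": 0},
    {"translation": [0,0.1,0],"yaw": 0},
    {"translation": [0,0.2,0],"yaw": 0},
    {"translation": [0,0.2,0],"yaw": 0},
    {"translation": [0,0.2,0],"yaw": 0},
  ],
)

```text
t: 8.63
ee_pos: [0.575, -0.086, 0.0451]
eef_rot: [-0.706, 0.707, -0.031, 0.032]
force: [-1.4, 0.4, 5.9]
gripper_width: -0.0001
```

>>> servo_tool(
  motion=[
    {"translation": [0,0.1,0],"yaw": 0},
    {"translation": [0,0.1,0],"yaw": 0},
    {"translation": [0,0.1,0],"yaw": 0},
    {"translation": [0,0.1,0],"yaw": 0},
    {"translation": [0,0.1,0],"yaw": 0},
  ],
)

```text
t: 9.05
ee_pos: [0.575, -0.086, 0.045]
eef_rot: [-0.706, 0.707, -0.031, 0.031]
force: [-3.3, 0.4, 10.7]
gripper_width: -0.0
```

>>> servo_tool(
  motion=[
    {"translation": [0,-2,0],"yaw": 0},
    {"translation": [0,-5,0],"yaw": 0},
    {"translation": [0,-9,-1],"yaw": 0},
    {"translation": [0,-11,-4],"yaw": 0},
    {"translation": [0,-11,-8],"yaw": 0},
  ],
)

```text
t: 9.47
ee_pos: [0.5719, -0.1655, 0.1599]
eef_rot: [-0.705, 0.708, -0.026, 0.034]
force: [1.4, -1.1, 1.3]
gripper_width: -0.0003
```

>>> servo_tool(
  motion=[
    {"translation": [0,0,-3],"yaw": 0},
    {"translation": [0,0,-4],"yaw": 0},
    {"translation": [-2,0,-4],"yaw": 0},
    {"translation": [-3,0,-4],"yaw": 0},
    {"translation": [-3,0,-4],"yaw": 0},
  ],
)

```text
t: 9.88
ee_pos: [0.5318, -0.2016, 0.1521]
eef_rot: [0.707, -0.706, 0.033, -0.031]
force: [0.7, -0.1, -0.1]
gripper_width: -0.0002
```

```bash
python3 - <<'E'
from h import *
import cv2
print(infr(), go([-.075,-.11,.15]))
a=read_camera("top")[130:280,220:370]; b=read_camera("side")[150:300,200:350]
z=lambda i:cv2.resize(i,None,fx=2.66,fy=2.66,interpolation=cv2.INTER_CUBIC)
cv2.imwrite("pics/p7.png",np.hstack([z(a),z(b)])[:,:,::-1])
for r in (.11,.118,.125): print(r,[((proj(n,F(f,[leaf(-1,0,-.075,r,.041)]))[0]-o)*2.66+.8).round(0) for n,o in (("top",[220,130]),("side",[200,150]))])
E
```

```text
(array([-0.0041, -0.16  ,  0.1521]), array([ 0.7, -0.1, -0.1]), 9.8833) [-7.1  0.2  5. ]
0.11 [array([248., 279.]), array([114., 215.])]
0.118 [array([241., 279.]), array([114., 209.])]
0.125 [array([234., 278.]), array([114., 204.])]
```

View pics/p7.png

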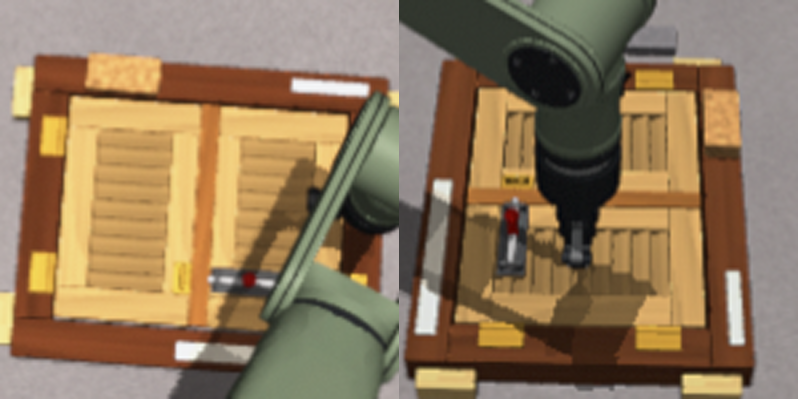

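Both leaves are flush, and the strip laps over the left leaf. The knob is at (249,279) in the top half, which puts it at frame y ≈ -0.055. I'll drop the closed fingertips behind it.

>>> servo_tool(
  motion=[
    {"translation": [-2,0,1.5],"yaw": 0},
    {"translation": [-4.5,1,3],"yaw": 0},
    {"translation": [-7.1,2,4.5],"yaw": 0},
    {"translation": [-7.1,4,5.5],"yaw": 0},
    {"translation": [-7.1,6,5.5],"yaw": 0},
  ],
)

```text
t: 10.4
ee_pos: [0.4683, -0.1391, 0.0932]
eef_rot: [0.707, -0.706, 0.03, -0.031]
force: [0.7, -0.2, -0.5]
gripper_width: 0.0
```

>>> servo_tool(
  motion=[
    {"translation": [0,1,0],"yaw": 0},
    {"translation": [0,2,0],"yaw": 0},
    {"translation": [0,2.1,0],"yaw": 0},
    {"translation": [0,2.1,0],"yaw": 0},
    {"translation": [0,2.1,0],"yaw": 0},
  ],
)

```text
t: 10.82
ee_pos: [0.4694, -0.1422, 0.073]
eef_rot: [-0.706, 0.707, -0.031, 0.032]
force: [1.0, 0.2, 0.4]
gripper_width: -0.0001
```

```bash
python3 - <<'E'
from h import *
print(infr())
E
```

```text
(array([-0.0716, -0.1064,  0.073 ]), array([1. , 0.2, 0.4]), 10.8167)
```

>>> servo_tool(
  motion=[
    {"translation": [-0.1,0,0.4],"yaw": 0},
    {"translation": [-0.2,0,0.8],"yaw": 0},
    {"translation": [-0.3,0,1.3],"yaw": 0},
    {"translation": [-0.3,0,1.8],"yaw": 0},
    {"translation": [-0.3,0,2.2],"yaw": 0},
  ],
)

```text
t: 11.23
ee_pos: [0.4672, -0.1187, 0.0725]
eef_rot: [0.706, -0.706, 0.031, -0.031]
force: [0.3, 1.0, -0.2]
gripper_width: 0.0001
```

>>> servo_tool(
  motion=[
    {"translation": [0,0,0.3],"yaw": 0},
    {"translation": [0,0,0.6],"yaw": 0},
    {"translation": [0,0,0.9],"yaw": 0},
    {"translation": [0,0,1.2],"yaw": 0},
    {"translation": [0,0,1.5],"yaw": 0},
  ],
)

```text
t: 11.65
ee_pos: [0.4687, -0.1046, 0.0724]
eef_rot: [-0.706, 0.707, -0.031, 0.031]
force: [-1.6, -1.5, 0.1]
gripper_width: 0.0
```

>>> servo_tool(
  motion=[
    {"translation": [0,0,0.3],"yaw": 0},
    {"translation": [0,0,0.6],"yaw": 0},
    {"translation": [0,0,0.9],"yaw": 0},
    {"translation": [0,0,1.2],"yaw": 0},
    {"translation": [0,0,1.4],"yaw": 0},
  ],
)

```text
t: 12.07
ee_pos: [0.47, -0.0903, 0.0723]
eef_rot: [-0.706, 0.706, -0.031, 0.031]
force: [-0.6, -1.7, 0.2]
gripper_width: -0.0001
```

```bash
python3 - <<'E'
from h import *
print(infr())
E
```

```text
(array([-0.0756, -0.0546,  0.0723]), array([-0.6, -1.7,  0.2]), 12.0667)
```

Contact is made and the bolt is sliding at about 2 N. I'll continue in small steps.

>>> servo_tool(
  motion=[
    {"translation": [0,0,0.2],"yaw": 0},
    {"translation": [0,0,0.4],"yaw": 0},
    {"translation": [0,0,0.6],"yaw": 0},
    {"translation": [0,0,0.8],"yaw": 0},
    {"translation": [0,0,0.8],"yaw": 0},
  ],
)

```text
t: 12.48
ee_pos: [0.4707, -0.0822, 0.0723]
eef_rot: [0.707, -0.706, 0.031, -0.031]
force: [0.1, -1.2, 0.9]
gripper_width: -0.0002
```

>>> servo_tool(
  motion=[
    {"translation": [0,0,0.1],"yaw": 0},
    {"translation": [0,0,0.2],"yaw": 0},
    {"translation": [0,0,0.3],"yaw": 0},
    {"translation": [0,0,0.4],"yaw": 0},
    {"translation": [0,0,0.4],"yaw": 0},
  ],
)

```text
t: 12.9
ee_pos: [0.471, -0.0785, 0.0723]
eef_rot: [0.706, -0.706, 0.031, -0.031]
force: [-0.4, -1.7, 0.9]
gripper_width: -0.0002
```

>>> servo_tool(
  motion=[
    {"translation": [0,0,0.1],"yaw": 0},
    {"translation": [0,0,0.1],"yaw": 0},
    {"translation": [0,0,0.2],"yaw": 0},
    {"translation": [0,0,0.2],"yaw": 0},
    {"translation": [0,0,0.2],"yaw": 0},
  ],
)

```text
t: 13.32
ee_pos: [0.4711, -0.0765, 0.0723]
eef_rot: [0.706, -0.706, 0.031, -0.031]
force: [0.7, -1.2, 0.0]
gripper_width: -0.0002
```

>>> servo_tool(
  motion=[
    {"translation": [0,0,0.1],"yaw": 0},
    {"translation": [0,0,0.1],"yaw": 0},
    {"translation": [0,0,0.2],"yaw": 0},
    {"translation": [0,0,0.2],"yaw": 0},
    {"translation": [0,0,0.2],"yaw": 0},
  ],
)

```text
t: 13.73
ee_pos: [0.4713, -0.0745, 0.0723]
eef_rot: [0.706, -0.706, 0.031, -0.031]
force: [1.1, -2.4, 0.3]
gripper_width: 0.0
```

>>> servo_tool(
  motion=[
    {"translation": [0,0,0.1],"yaw": 0},
    {"translation": [0,0,0.1],"yaw": 0},
    {"translation": [0,0,0.2],"yaw": 0},
    {"translation": [0,0,0.2],"yaw": 0},
    {"translation": [0,0,0.2],"yaw": 0},
  ],
)

```text
t: 14.15
ee_pos: [0.4715, -0.073, 0.0724]
eef_rot: [-0.706, 0.707, -0.031, 0.031]
force: [0.4, -3.9, 0.5]
gripper_width: 0.0
```

```bash
python3 - <<'E'
from h import *
import cv2
print(infr())
b=read_camera("side")[180:280,210:310]; a=read_camera("top")[190:290,260:360]
z=lambda i:cv2.resize(i,None,fx=4,fy=4,interpolation=cv2.INTER_CUBIC)
cv2.imwrite("pics/p8.png",np.hstack([z(a),z(b)])[:,:,::-1])
E
```

```text
(array([-0.0756, -0.0373,  0.0724]), array([ 0.4, -3.9,  0.5]), 14.15)
```

View pics/p8.png

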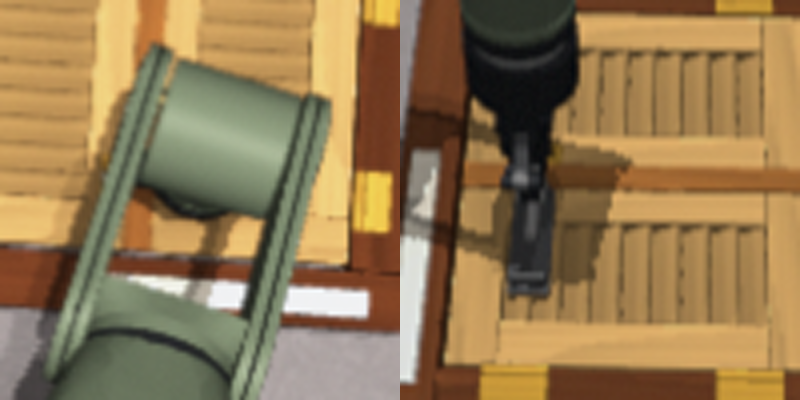

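The knob is hidden behind the finger and the force is starting to rise. I'll push slightly further.

>>> servo_tool(
  motion=[
    {"translation": [0,0,0.1],"yaw": 0},
    {"translation": [0,0,0.1],"yaw": 0},
    {"translation": [0,0,0.1],"yaw": 0},
    {"translation": [0,0,0.1],"yaw": 0},
    {"translation": [0,0,0.1],"yaw": 0},
  ],
)

```text
t: 14.67
ee_pos: [0.4715, -0.0728, 0.0724]
eef_rot: [-0.706, 0.707, -0.031, 0.031]
force: [-0.3, -7.0, 0.3]
gripper_width: 0.0001
```

>>> servo_tool(
  motion=[
    {"translation": [0,0,0.1],"yaw": 0},
    {"translation": [0,0,0.1],"yaw": 0},
    {"translation": [0,0,0.1],"yaw": 0},
    {"translation": [0,0,0.1],"yaw": 0},
    {"translation": [0,0,0.1],"yaw": 0},
  ],
)

```text
t: 15.08
ee_pos: [0.4716, -0.0726, 0.0725]
eef_rot: [-0.705, 0.708, -0.031, 0.031]
force: [-0.6, -9.1, -0.6]
gripper_width: 0.0
```

That's a firm stop: the force has gone from 4 to 9 N with no further motion. I'll back off, lift and check.

>>> servo_tool(
  motion=[
    {"translation": [0,0,-1],"yaw": 0},
    {"translation": [0,0,-2.5],"yaw": 0},
    {"translation": [0,-1.5,-4],"yaw": 0},
    {"translation": [0,-5,-5],"yaw": 0},
    {"translation": [0,-9,-5],"yaw": 0},
  ],
)

```text
t: 15.5
ee_pos: [0.4641, -0.12, 0.1602]
eef_rot: [0.708, -0.705, 0.035, -0.029]
force: [0.7, -0.3, 0.0]
gripper_width: -0.0002
```

>>> servo_tool(
  motion=[
    {"translation": [0,-3,-2],"yaw": 0},
    {"translation": [0,-5,-5],"yaw": 0},
    {"translation": [0,-6,-9],"yaw": 0},
    {"translation": [0,-6,-13],"yaw": 0},
    {"translation": [0,-6,-16],"yaw": 0},
  ],
)

```text
t: 15.92
ee_pos: [0.453, -0.2819, 0.2234]
eef_rot: [0.706, -0.706, 0.031, -0.032]
force: [0.3, 0.4, -0.6]
gripper_width: 0.0001
```

>>> servo_tool(
  motion=[
    {"translation": [0,0,0],"yaw": 0},
    {"translation": [0,0,0],"yaw": 0},
    {"translation": [0,0,0],"yaw": 0},
    {"translation": [0,0,0],"yaw": 0},
    {"translation": [0,0,0],"yaw": 0},
  ],
)

```text
t: 16.33
ee_pos: [0.453, -0.2781, 0.2219]
eef_rot: [0.707, -0.706, 0.031, -0.031]
force: [0.1, -0.4, -0.6]
gripper_width: -0.0003
```

```bash
python3 - <<'E'
from h import *
import cv2
print(infr(), np.abs(state()["qvel"]).max())
a=read_camera("top")[130:280,220:370]; b=read_camera("side")[150:300,200:350]
z=lambda i:cv2.resize(i,None,fx=2.66,fy=2.66,interpolation=cv2.INTER_CUBIC)
cv2.imwrite("pics/p9.png",np.hstack([z(a),z(b)])[:,:,::-1])
for r in (.14,.15,.155): print(r,[((proj(n,F(f,[leaf(-1,0,-.075,r,.041)]))[0]-o)*2.66+.8).round(0) for n,o in (("top",[220,130]),("side",[200,150]))])
E
```

```text
(array([-0.0758, -0.2432,  0.2219]), array([ 0.1, -0.4, -0.6]), 16.3333) 0.0070762156892655225
0.14 [array([221., 278.]), array([115., 193.])]
0.15 [array([212., 277.]), array([116., 185.])]
0.155 [array([208., 277.]), array([116., 182.])]
```

View pics/p9.png

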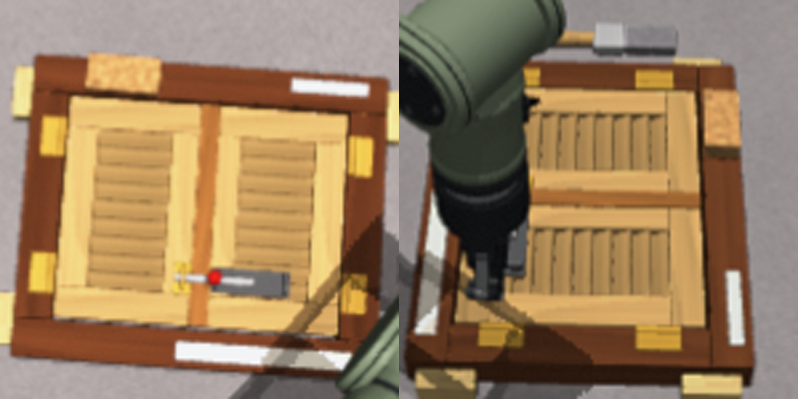

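The knob is at (214,277), r ≈ 0.148, which is 38 mm of motion. The rod passes through the staple at (181,277), both leaves are flush, and the sanding block hasn't moved.

```bash
python3 -c "
from rig import *
print(close_job())"
```

```text
the job is handed in; nothing more can be done
None
```

The shutter is closed and bolted, and I handed the job in after about 16 s of the 64 s allowed. I used only the closed fingertips. The left leaf went down first, then the right leaf with the cover strip, then the red knob.

**Leaves:** Each leaf ended at a firm stop with the fingertip at z = 45 mm, at about 11 N. The last pictures show both lying flush.

**Bolt:** It slid at about 2 N until it stopped firmly at about 9 N. The last top view puts the knob roughly 38 mm along from where it started, with the rod through the keeper staple.

**Surroundings:** The arm ended clear of everything. The sanding block hadn't moved in the last pictures, and the brush blade stayed in view on the bench. I didn't re-check the scraper, hammer, tin, jar or bottle in the final crops, but the force readings on those moves showed no contact away from the shutter.

No check failed. In one mid-push picture the finger hid the knob, so I confirmed the bolt after backing off.

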